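Make up the repair kit tray

ROBOT

A 7-joint arm with a two-finger parallel gripper is mounted at the origin on a cart in front of the work surface, level with it; the furniture and walls round the work are solid. World frame = base frame: x ahead of the robot, y to its left, z up, the work surface at z = 0. Lengths are in m, angles in rad, forces in N, time in s.
With the tool pointing down it reaches from about 0.425 to 0.875 m from the base axis. Payload 8.4 kg.
Tool frame: the origin (TCP) lies between the finger pads; the fingertips stand 14 mm ahead of it and the grasp point (between the pads) lies 5 mm behind it; z points along the fingers, y is the direction in which the jaws open and shut (so a half turn about z gives the same grasp; the last joint's range is limited). The gripper opens to 87 mm and grips with 3 to 60 N. Pads are 19 mm wide; open, the fingers measure 117 mm over their backs; the gripper's body (75 mm by 190 mm) begins 51 mm behind the grasp point.
Start: joints at [-1.299, 0.333, 0.04, 1.465, -0.013, 1.343, -0.059], TCP at [0.236, 0.606, 0.237] pointing down, gripper open.
Joint ranges: [-2.58, 2.58], [-0.38, 2.09], [-1.3, 1.39], [0.25, 2.4], [-1.5, 4.64], [0.08, 2.09], [-2.65, 2.65]. Speed limits (rad/s): [2.22, 2.22, 2.79, 2.79, 3.14, 3.14, 3.14].

INTERFACE

Orientations are given as a rotation vector (axis times angle).
In Python, from plant import manip gives the robot as it stands.
- The arm moves only by the shell command python3 -m jog 'ROWS' [FORCE]. ROWS is JSON, a list that holds one entry, the list of rows, each a list of 5 numbers: the shift along the tool's x, y, z in units of 25 mm (1.0 is 25 mm), then the turn about the tool's z in degrees, then the opening, from -1 (shut) to 1 (fully open). In form: [[[dx, dy, dz, roll, gripper], ...]]. A call has 1 to 12 rows; each row is the pose to reach, as a shift and turn from the pose measured when the call began, along the tool's axes at that moment; what a row does not reach only later rows make up. A row lasts 1/12 s, in which the tool goes at most 41.7 mm and 7.16 degrees, less where a joint would pass 70% of its speed; a pose out of reach is approached as far as the arm can. A call with a gripper value outside its range is refused whole. The fingers move at their own pace and stop on an object; FORCE is the grip in N (left out, the last holds). Time passes only in rows, so rows that repeat a pose let the fingers close. It gives the time, the measured TCP pose, the force and the opening at its end, in the units of the state.
- manip.get_state(): the state, without advancing time (a new reading comes with each control period).
- manip.snapshot(name): name is "side" or "top"; returns a dict with "color" (480x640x3 uint8, red, green, blue), "depth" (480x640 float32, m along the optical axis (not along the pixel's ray), 0 where there is no reading), "camera_matrix" (3x3 intrinsics, pixels), "R" (3x3) and "t" (3): a world point X has camera coordinates R X + t. Camera axes: x right, y down, z forward; pixel columns grow to the right and rows downward; lengths in m; the calibration is good to about 2 mm. A picture is of the moment at which its call begins.
- manip.close_job(): hands the job in, once; it reports no verdict.
The state is a dict: "t": time; "qpos": joint angles; "joint_vel": joint speeds; "joint_efforts": joint torques, N m; "eef_pos": TCP position; "tcp_rot": TCP orientation; "contact_force": force on the tool from outside, world axes, zero at the start; "torque": the same for the moment, N m; "finger_gap": opening from 0.0 (shut) to 1.0 (fully open).
Only numpy, scipy, OpenCV 4.12 (cv2) and the standard library are available. Lean on these libraries where they do the work, as an engineer would, in place of code of your own. Each camera call takes 0.05 s, during which the arm holds its last target.

TASK

Make up the repair kit in the grey tray: put the white carton upright and centred in the red dish with the small blue-grey carton centred squarely on top of it (long sides parallel), lay the blue-and-yellow battery flat in the yellow dish, and stand the heatsink flat, fins up, in the middle of the blue dish. The brown carton and the green-and-yellow battery are not part of the kit: leave them where they are on the bench.

Things in the scene. Friction and masses are not known exactly. Their poses are not given: they have to be found in the camera images.
- tray: grey flat kitting tray fixed to the bench, 104 x 292 mm with a rim 9 mm high, floor 4 mm thick, a small lug at each end; it holds three dishes in a row, 92 mm apart, the colours in any order. Origin: centre of its underside, on the bench; y along its long side, z up.
- dish_red: Red square shallow dish standing fixed in the grey tray, outside 88 x 88 mm, 14 mm high, walls 3 mm thick, inside 82 x 82 mm with its floor 3 mm above the origin. Origin: centre of its underside (4 mm above the bench); z up, x across the tray's short side, y along its long side.
- dish_yellow: Yellow square shallow dish standing fixed in the grey tray, outside 88 x 88 mm, 14 mm high, walls 3 mm thick, inside 82 x 82 mm with its floor 3 mm above the origin. Origin: centre of its underside (4 mm above the bench); z up, x across the tray's short side, y along its long side.
- dish_blue: Blue square shallow dish standing fixed in the grey tray, outside 88 x 88 mm, 14 mm high, walls 3 mm thick, inside 82 x 82 mm with its floor 3 mm above the origin. Origin: centre of its underside (4 mm above the bench); z up, x across the tray's short side, y along its long side.
- carton_white: White carton, 42 x 60 x 32 mm, closed and rigid, about 60 g, standing on the bench. Origin: centre of its underside; x along the short side, y along the long side, z up. Grip across the short side.
- carton_grey: Blue-grey small carton, 34 x 48 x 22 mm, closed and rigid, about 60 g, standing on the bench. Origin: centre of its underside; x along the short side, y along the long side, z up. Grip across the short side.
- carton_brown: Brown (kraft) carton, 40 x 62 x 26 mm, standing on the bench; not part of the kit. Origin: centre of its underside; x along the short side, y along the long side, z up. Grip across the short side.
- battery_blue: Blue battery with a yellow end, 15 x 50 x 15 mm, about 23 g, lying on the bench (does not roll). Origin: centre of its underside; y along its length, z up. Grip across x, 15 mm wide.
- battery_green: Green battery with a yellow end, 15 x 50 x 15 mm, lying on the bench; not part of the kit. Origin: centre of its underside; y along its length, z up.
- heatsink: Dark grey finned heatsink, 40 x 38 x 22 mm, about 50 g, fins up. Origin: centre of its underside; z up, the fins run along x; grip it across y (36 mm over the flat faces of the outermost fins, 38 mm at the 4 mm thick base).
Things that resemble listed ones, but are neither listed nor needed, are in the scene too. Of the things shaped like the dish_blue, the blue one is meant.

How it is judged:
By the outcome, as a careful person would: the job done as asked, in the order asked, and still so for the second after the job is handed in, with the robot touching nothing.
It also fails if it takes over 104 s, if anything falls off the work surface, if the arm or the gripper's body presses on something with over 40 N, if the wrist force passes 120 N, or if a joint passes its speed limit or range.

## Working session

There is one attempt and no reset: what is moved stays moved. The work goes in short steps, Python scripts to look and compute and a shell command to move; the robot and the scene stay as the last step left them, time stands still between calls to the robot, and variables do not carry over. Pictures are saved under pics/ and viewed, and the job is handed in when it is done.

```bash
ls; mkdir -p pics
python3 - <<'E'
from plant import manip
import cv2,numpy as np
print(manip.get_state())
for n in("top","side"):
    s=manip.snapshot(n); cv2.imwrite(f"pics/{n}0.png",s["color"][:,:,::-1]); np.savez(f"{n}0.npz",**s)
    print(n,s["camera_matrix"],s["R"],s["t"])
E
```

```text
pics
{'t': 0.0, 'qpos': array([-1.29919017,  0.33390531,  0.03985725,  1.46624758, -0.01338787,
        1.34329426, -0.05846474]), 'joint_vel': array([-0.0010344 ,  0.00124308, -0.00053978,  0.00031392,  0.0003988 ,
       -0.00058314,  0.00021253]), 'joint_efforts': array([ 9.62458253e-04, -6.56359148e+01,  1.33592404e+00, -4.03811181e+01,
       -5.97350509e-02,  4.48363752e-02,  1.49801117e-04]), 'eef_pos': array([0.23540072, 0.60541015, 0.23567424]), 'tcp_rot': array([-5.79039720e-01, -3.08758507e+00,  2.47954527e-03]), 'contact_force': array([ 0.25645707, -0.10440407,  0.14360145]), 'torque': array([-0.00102605,  0.00286442,  0.01777254]), 'finger_gap': 1.0019997782646275}
top [[546.588735     0.         317.29246086]
 [  0.         546.588735   241.26640026]
 [  0.           0.           1.        ]] [[-0.01712884 -0.99984959 -0.00272016]
 [-0.99859394  0.0172437  -0.05012779]
 [ 0.05016716  0.0018577  -0.99873911]] [0.2053292  0.50301256 1.23192991]
side [[466.83047034   0.         316.69654986]
 [  0.         466.83047034 238.66054605]
 [  0.           0.           1.        ]] [[ 0.98883381 -0.14900314 -0.00239803]
 [-0.0805879  -0.52113348 -0.84966198]
 [ 0.12535261  0.84036775 -0.52732226]] [-0.47960498  0.17019777  0.79815419]
```

View pics/top0.png

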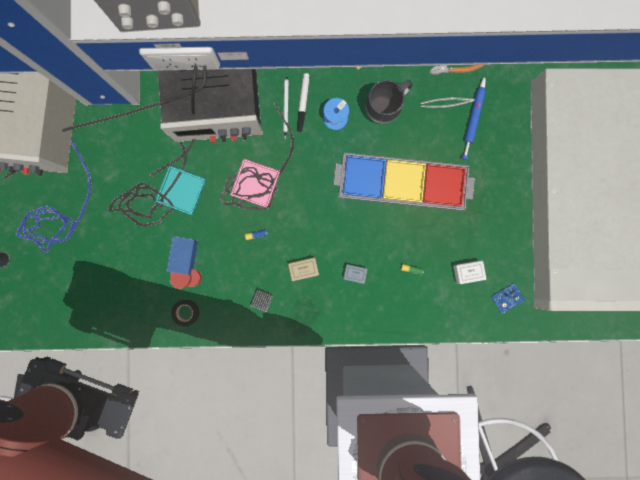

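View pics/side0.png

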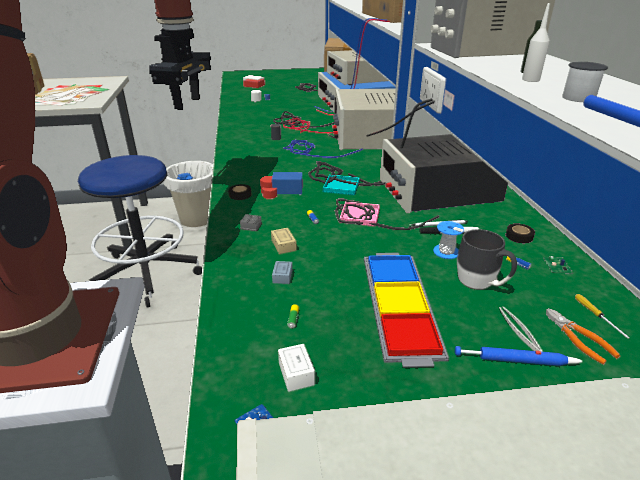

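```bash
cat > h.py <<'E'
import numpy as np,cv2
from scipy.spatial.transform import Rotation as Ro
def w(s,u,v,z=None):
    K,R,t=s["camera_matrix"],s["R"],s["t"]
    d=np.array([(u-K[0,2])/K[0,0],(v-K[1,2])/K[1,1],1.])
    o=-R.T@t; D=R.T@d
    k=(z-o[2])/D[2]
    return o+k*D
def depthpts(s):
    K,R,t=s["camera_matrix"],s["R"],s["t"]
    v,u=np.mgrid[:480,:640]; z=s["depth"]
    P=np.stack([(u-K[0,2])/K[0,0]*z,(v-K[1,2])/K[1,1]*z,z],-1)
    return (P-t)@R
E
python3 - <<'E'
import numpy as np,cv2
from h import *
s=np.load("top0.npz"); c=s["color"][:,:,::-1]
cv2.imwrite("pics/c1.png",cv2.resize(c[220:320,230:390],None,fx=5,fy=5,interpolation=2))
cv2.imwrite("pics/c2.png",cv2.resize(c[220:320,380:540],None,fx=5,fy=5,interpolation=2))
cv2.imwrite("pics/c3.png",cv2.resize(c[140:220,325:485],None,fx=5,fy=5,interpolation=2))
P=depthpts(s)
for n,(u,v) in dict(bench=(330,240),white=(470,272),grey=(355,273),brown=(303,269),bat=(256,235),hs=(261,300),red=(445,186),yel=(404,182),blu=(363,177)).items(): print(n,P[v,u].round(4))
E
```

```text
bench [0.5092 0.1675 0.0057]
white [ 0.4309 -0.1422  0.0362]
grey [0.433  0.113  0.0235]
brown [0.444  0.2298 0.0255]
bat [0.5231 0.336  0.0136]
hs [0.375  0.3272 0.0057]
red [ 0.6291 -0.0994  0.0052]
yel [ 0.6403 -0.0055  0.0039]
blu [0.6528 0.089  0.008 ]
```

View pics/c1.png

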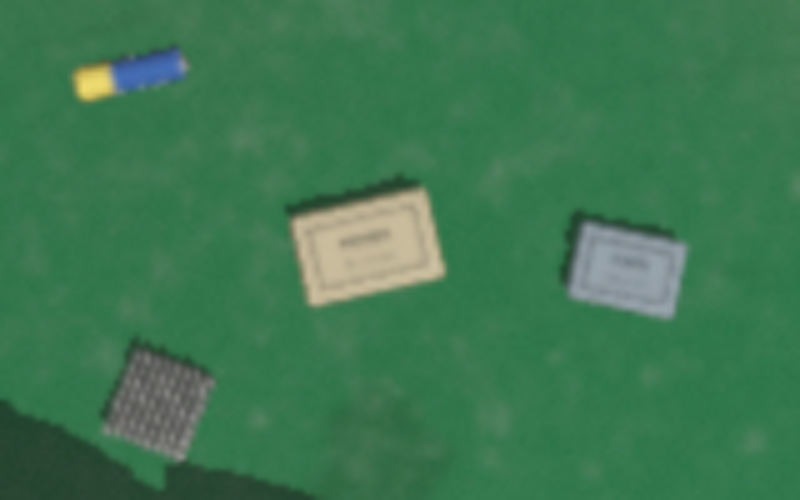

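View pics/c2.png

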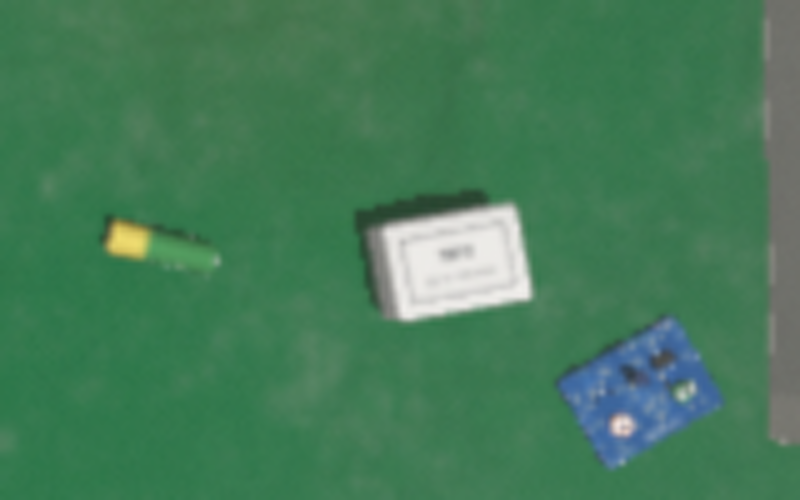

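View pics/c3.png

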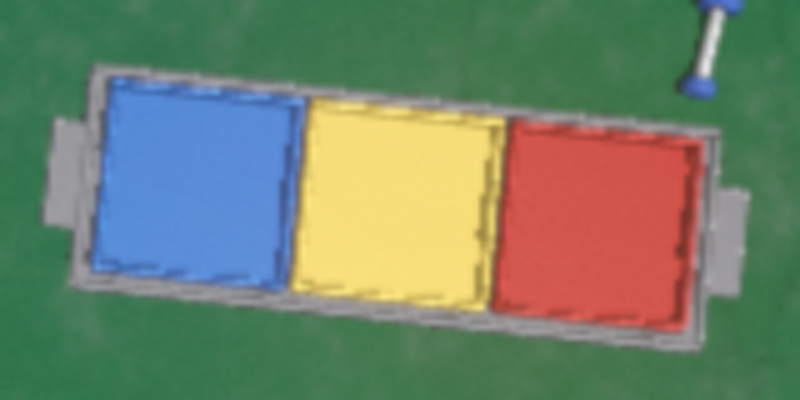

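```bash
cat >> h.py <<'E'
def quad(s,cs,off,z,f=5.):
    p=np.array([w(s,(x+.5)/f-.5+off[0],(y+.5)/f-.5+off[1],z)[:2] for x,y in cs])
    c=p.mean(0); L=[np.linalg.norm(p[i]-p[(i+1)%4])*1000 for i in range(4)]
    a=(p[1]+p[2]-p[0]-p[3]); b=(p[0]+p[1]-p[2]-p[3]) # image right / image up dirs
    print(c.round(4),"sides",np.round(L,1),"right-axis deg",np.degrees(np.arctan2(a[1],a[0])).round(1),"up-axis",np.degrees(np.arctan2(b[1],b[0])).round(1))
    return p
E
python3 - <<'E'
from h import *
s=np.load("top0.npz"); c=s["color"][:,:,::-1]
o1=(230,220);o2=(380,220);o3=(325,140)
for n,cs,o,z in [("grey",[(583,220),(688,242),(674,319),(570,295)],o1,.022),("hs",[(133,345),(214,378),(182,460),(104,430)],o1,.022),
 ("bat",[(73,71),(180,47),(188,70),(82,101)],o1,.010),("white",[(382,224),(520,204),(532,298),(402,320)],o2,.032),
 ("tray",[(97,66),(718,130),(703,350),(73,288)],o3,.009),
 ("blue",[(108,78),(305,98),(288,290),(91,271)],o3,.018),("yel",[(309,98),(507,118),(491,312),(293,292)],o3,.018),("red",[(509,119),(706,138),(688,331),(493,312)],o3,.018)]:
    print(n,end=" ");quad(s,cs,o,z)
s=np.load("side0.npz"); c=s["color"][:,:,::-1]
cv2.imwrite("pics/s1.png",cv2.resize(c[200:260,225:325],None,fx=8,fy=8,interpolation=2))
E
```

```text
grey [0.432  0.1121] sides [48.3 35.2 48.  34.3] right-axis deg -103.4 up-axis -11.3
hs [0.3754 0.3249] sides [39.4 39.4 37.6 40.2] right-axis deg -112.5 up-axis -20.9
bat [0.5256 0.337 ] sides [50.1 11.2 50.4 14.4] right-axis deg -76.5 up-axis 17.1
white [ 0.4311 -0.1465] sides [62.4 42.2 59.  43.6] right-axis deg -82.1 up-axis 7.8
tray [ 0.6412 -0.005 ] sides [287.  101.9 289.8 103.4] right-axis deg -96.8 up-axis -6.4
blue [0.6525 0.0871] sides [90.4 88.6 90.1 89.1] right-axis deg -96.7 up-axis -6.2
yel [ 0.6413 -0.0047] sides [90.8 89.4 90.5 89.4] right-axis deg -96.8 up-axis -6.1
red [ 0.6306 -0.0951] sides [90.2 89.  89.  88.9] right-axis deg -96.6 up-axis -6.6
```

View pics/s1.png

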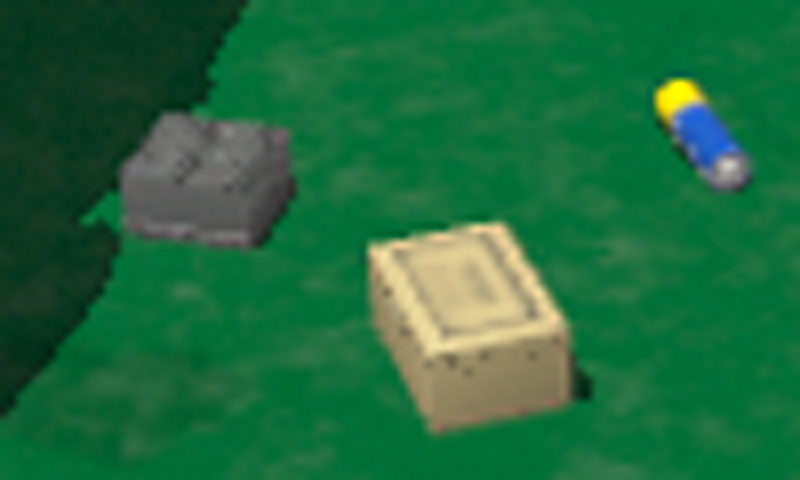

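```bash
cat >> h.py <<'E'
def go(x,y,z,yaw):
    from plant import manip
    st=manip.get_state(); R=Ro.from_rotvec(st["tcp_rot"]).as_matrix()
    d=R.T@(np.array([x,y,z])-st["eef_pos"])*40
    ty=np.degrees(np.arctan2(R[1,1],R[0,1]))
    r=-((yaw-ty+90)%180-90)
    print("t",round(st["t"],2),"eef",st["eef_pos"].round(4),"tooly",ty.round(2),"tilt",np.degrees(np.arccos(-R[2,2])).round(2),"F",st["contact_force"].round(1),"gap",round(st["finger_gap"]*87,1),"q",st["qpos"].round(2))
    print("MOVE",d.round(3),"roll",round(r,2))
E
python3 - <<'E'
from h import *
s=np.load("top0.npz"); c=s["color"][:,:,::-1]
cv2.imwrite("pics/hs.png",cv2.resize(cv2.convertScaleAbs(c[285:316,244:280],alpha=1.3),None,fx=16,fy=16,interpolation=0))
go(.4311,-.1465,.12,7.9)
E
```

```text
t 0.1 eef [0.2354 0.6054 0.2358] tooly 68.75 tilt 0.08 F [-0.2 -0.8  0.4] gap 87.4 q [-1.3   0.33  0.04  1.47 -0.01  1.34 -0.06]
MOVE [-18.195 -25.19    4.668] roll 60.85
```

View pics/hs.png

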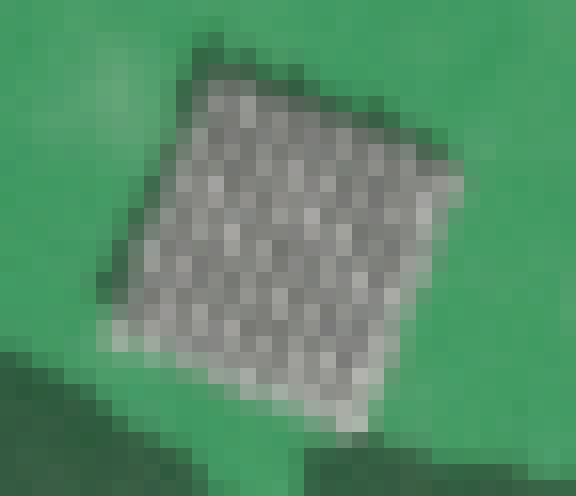

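Run:
```python
from h import *
go(.5,.25,.18,35)
```

```text
t 0.1 eef [0.2354 0.6054 0.2358] tooly 68.75 tilt 0.08 F [-0.2 -0.8  0.4] gap 87.4 q [-1.3   0.33  0.04  1.47 -0.01  1.34 -0.06]
MOVE [-15.017  -9.413   2.245] roll 33.75
```

```bash
python3 -m jog '[[[-1.3,-0.8,0.2,3,1],[-2.7,-1.7,0.4,6,1],[-4.1,-2.6,0.6,9,1],[-5.5,-3.5,0.8,12,1],[-6.9,-4.4,1.0,15,1],[-8.3,-5.3,1.2,18,1],[-9.7,-6.2,1.4,21,1],[-11.1,-7.1,1.6,24,1],[-12.5,-8,1.8,27,1],[-13.9,-8.8,2.0,30,1],[-15,-9.4,2.2,33,1],[-15,-9.4,2.2,33,1]]]'
python3 - <<'E'
from h import *
go(.4311,-.1465,.10,7.9)
E
```

```text
t: 1.1
eef_pos: [0.5035, 0.2428, 0.1802]
tcp_rot: [1.449, 2.785, -0.007]
contact_force: [-1.3, -1.3, 0.1]
finger_gap: 0.997
t 1.1 eef [0.5035 0.2428 0.1802] tooly 35.03 tilt 0.28 F [-1.3 -1.3  0.1] gap 86.8 q [-0.85  0.19  0.37  1.78 -0.07  1.19  0.14]
MOVE [-11.075 -11.301   3.283] roll 27.13
```

```bash
python3 -m jog '[[[-1,-1.1,0.3,3,1],[-2.2,-2.2,0.6,6,1],[-3.3,-3.4,1,9,1],[-4.4,-4.5,1.3,12,1],[-5.5,-5.6,1.6,14,1],[-6.6,-6.8,1.9,17,1],[-7.7,-7.9,2.2,20,1],[-8.8,-9,2.5,23,1],[-9.9,-10.1,2.8,26,1],[-11.07,-11.3,3.2,27.1,1],[-11.07,-11.3,3.28,27.1,1],[-11.07,-11.3,3.28,27.1,1]]]'
python3 - <<'E'
from h import *
go(.4311,-.1465,.022,7.9)
E
```

```text
t: 2.1
eef_pos: [0.4297, -0.1482, 0.0994]
tcp_rot: [2.066, 2.363, -0.007]
contact_force: [0.1, 0.7, -0.1]
finger_gap: 1.001
t 2.1 eef [ 0.4297 -0.1482  0.0994] tooly 7.67 tilt 0.29 F [ 0.1  0.7 -0.1] gap 87.1 q [-0.46  0.05  0.72  2.12 -0.04  0.99  0.41]
MOVE [0.076 0.07  3.094] roll -0.23
```

```bash
python3 -m jog '[[[0.08,0.07,0.5,0,1],[0.08,0.07,1.2,0,1],[0.08,0.07,1.9,0,1],[0.08,0.07,2.6,0,1],[0.08,0.07,3.09,0,1],[0.08,0.07,3.09,0,1],[0.08,0.07,3.09,0,1],[0.08,0.07,3.09,0,-0.2],[0.08,0.07,3.09,0,-0.2],[0.08,0.07,3.09,0,-0.2],[0.08,0.07,3.09,0,-0.2],[0.08,0.07,3.09,0,-0.2]]]' 15
python3 - <<'E'
from h import *
go(.4311,-.1465,.1,7.9)
E
```

```text
t: 3.1
eef_pos: [0.4314, -0.1463, 0.0225]
tcp_rot: [2.066, 2.363, -0.006]
contact_force: [-0.4, -0.8, 0.1]
finger_gap: 0.709
t 3.1 eef [ 0.4314 -0.1463  0.0225] tooly 7.68 tilt 0.27 F [-0.4 -0.8  0.1] gap 61.7 q [-0.42  0.21  0.7   2.17 -0.18  0.81  0.54]
MOVE [-0.019 -0.016 -3.1  ] roll -0.22
```

```bash
python3 -m jog '[[[0,0,0,0,-0.2],[0,0,0,0,-0.2],[0,0,0,0,-0.2],[0,0,0,0,-0.2],[0,0,0,0,-0.2],[0,0,0,0,-0.2],[0,0,0,0,-0.2],[0,0,0,0,-0.2],[0,0,0,0,-0.2]]]' 20
python3 - <<'E'
from h import *
go(.6306,-.0956,.1,-6.7)
E
```

```text
t: 3.85
eef_pos: [0.4314, -0.1464, 0.0226]
tcp_rot: [2.066, 2.363, -0.006]
contact_force: [-0.2, 1.9, 3.3]
finger_gap: 0.48
t 3.85 eef [ 0.4314 -0.1464  0.0226] tooly 7.67 tilt 0.27 F [-0.2  1.9  3.3] gap 41.7 q [-0.42  0.21  0.7   2.17 -0.18  0.81  0.54]
MOVE [ 0.935  8.165 -3.109] roll 14.37
```

```bash
python3 -m jog '[[[0,0,-1,0,-0.2],[0,0,-2,0,-0.2],[0.1,0.6,-3,1,-0.2],[0.2,1.6,-3.1,2,-0.2],[0.3,2.8,-3.1,4,-0.2],[0.5,4,-3.1,6,-0.2],[0.6,5.2,-3.1,8,-0.2],[0.7,6.3,-3.1,10,-0.2],[0.8,7.4,-3.1,12,-0.2],[0.93,8.1,-3.1,14,-0.2],[0.93,8.16,-3.1,14.4,-0.2],[0.93,8.16,-3.1,14.4,-0.2]]]'
python3 - <<'E'
from h import *
import os
from plant import manip
go(.6307,-.0956,.03,-6.7)
for n in("top","side"):
    s=manip.snapshot(n); np.savez(f"{n}1.npz",**s); c=s["color"][:,:,::-1]
    cv2.imwrite(f"pics/{n}1.png",cv2.resize(c[120:240,360:520] if n=="top" else c[220:400,330:490],None,fx=4,fy=4,interpolation=2)[:600])
E
```

```text
t: 4.85
eef_pos: [0.6307, -0.0954, 0.0989]
tcp_rot: [2.344, 2.086, -0.008]
contact_force: [-0.7, -0.2, -0.5]
finger_gap: 0.484
t 4.85 eef [ 0.6307 -0.0954  0.0989] tooly -6.66 tilt 0.34 F [-0.7 -0.2 -0.5] gap 42.1 q [-0.44  0.48  0.69  1.68 -0.33  1.1   0.22]
MOVE [0.01  0.004 2.754] roll 0.04
```

View pics/side1.png

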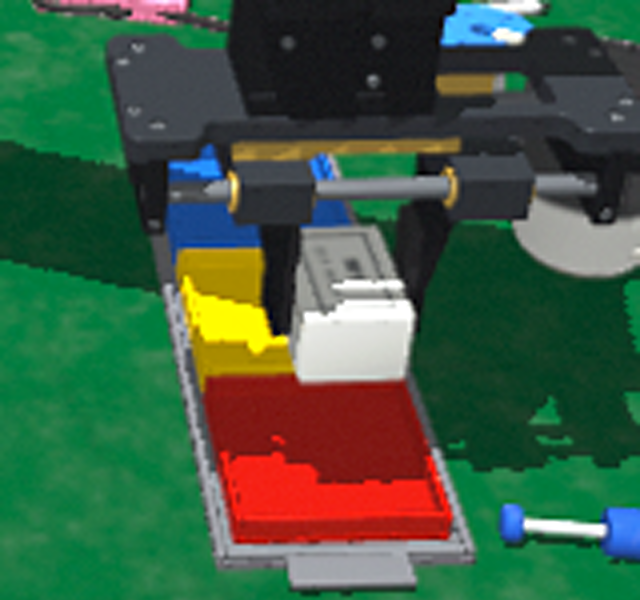

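```bash
python3 -m jog '[[[0,0,0.6,0,-0.2],[0,0,1.3,0,-0.2],[0.01,0,2,0,-0.2],[0.01,0,2.5,0,-0.2],[0.01,0,2.75,0,-0.2],[0.01,0,2.76,0,-0.2],[0.01,0,2.77,0,-0.2],[0.01,0,2.77,0,-0.2],[0.01,0,2.77,0,0.05],[0.01,0,2.77,0,0.05],[0.01,0,2.77,0,0.05],[0.01,0,2.77,0,0.05]]]'
python3 - <<'E'
from h import *
go(.6307,-.0956,.1,-6.7)
E
```

```text
t: 5.95
eef_pos: [0.6295, -0.0966, 0.0303]
tcp_rot: [2.346, 2.085, -0.007]
contact_force: [0.2, 0.2, -0.2]
finger_gap: 0.519
t 5.95 eef [ 0.6295 -0.0966  0.0303] tooly -6.72 tilt 0.3 F [ 0.2  0.2 -0.2] gap 45.2 q [-0.41  0.56  0.64  1.73 -0.39  0.98  0.26]
MOVE [ 0.029  0.042 -2.787] roll -0.02
```

```bash
python3 -m jog '[[[0,0,-0.3,0,0.05],[0,0,-0.8,0,0.05],[0,0,-1.6,0,0.1],[0,0,-2.6,0,0.5],[0,0,-3,0,1]]]'
python3 - <<'E'
from h import *
go(.432,.1121,.1,-11.8)
E
```

```text
t: 6.37
eef_pos: [0.6312, -0.0968, 0.1097]
tcp_rot: [2.344, 2.083, -0.002]
contact_force: [0.7, 0.0, 0.8]
finger_gap: 0.629
t 6.37 eef [ 0.6312 -0.0968  0.1097] tooly -6.76 tilt 0.36 F [0.7 0.  0.8] gap 54.7 q [-0.45  0.47  0.69  1.67 -0.32  1.11  0.22]
MOVE [ 7.364 -8.896  0.316] roll 5.04
```

```bash
python3 -m jog '[[[0.7,-0.9,0,0,1],[1.6,-1.9,0,1,1],[2.5,-3,0,2,1],[3.4,-4.1,0.1,3,1],[4.3,-5.2,0.2,4,1],[5.2,-6.3,0.3,5,1],[6.1,-7.4,0.3,5,1],[6.9,-8.3,0.3,5,1],[7.36,-8.9,0.3,5,1],[7.36,-8.9,0.3,5,1],[7.36,-8.9,0.3,5,1]]]'
python3 - <<'E'
from h import *
from plant import manip
go(.432,.1121,.017,-11.8)
for n in("top","side"):
    s=manip.snapshot(n); np.savez(f"{n}2.npz",**s); c=s["color"][:,:,::-1]
    cv2.imwrite(f"pics/{n}2.png",cv2.resize(c[140:220,325:485],None,fx=5,fy=5,interpolation=2) if n=="top" else cv2.resize(c[240:380,340:480],None,fx=4,fy=4,interpolation=2))
cv2.imwrite("pics/top2f.png",np.load("top2.npz")["color"][:,:,::-1])
E
```

```text
t: 7.28
eef_pos: [0.4318, 0.1128, 0.1011]
tcp_rot: [2.431, 1.981, 0.001]
contact_force: [0.6, -0.3, 0.8]
finger_gap: 0.998
t 7.28 eef [0.4318 0.1128 0.1011] tooly -11.63 tilt 0.32 F [ 0.6 -0.3  0.8] gap 86.9 q [-0.99  0.02  0.65  2.13 -0.01  0.99 -0.54]
MOVE [-1.600e-02 -1.000e-03  3.363e+00] roll 0.17
```

View pics/top2.png

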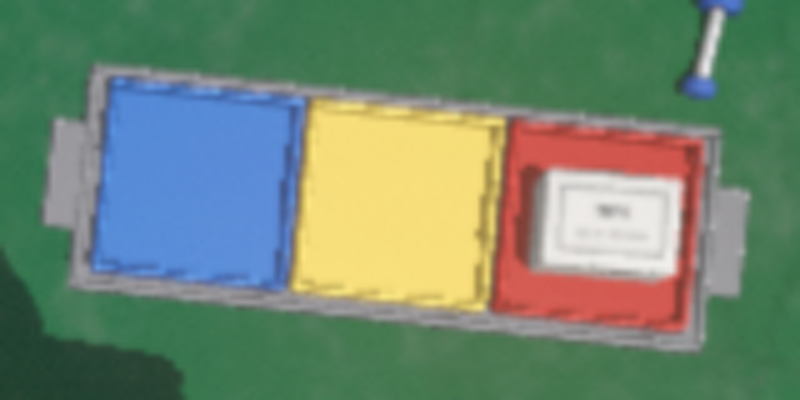

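View pics/side2.png

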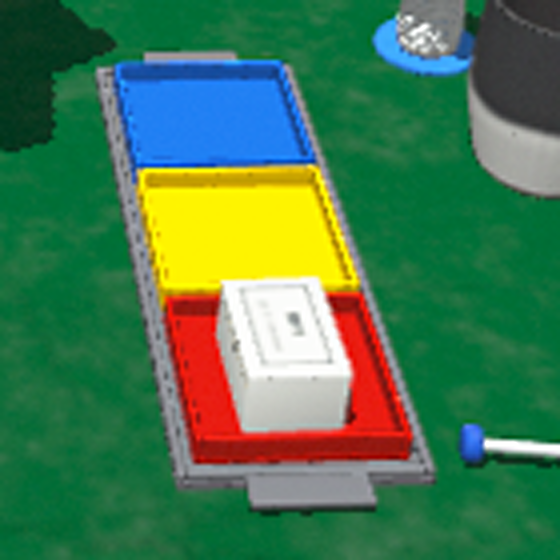

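Run:
```python
from h import *
s=np.load("top2.npz")
quad(s,[(548,169),(685,180),(678,280),(538,268)],(325,140),.039)
s=np.load("side2.npz");c=s["color"][:,:,::-1]
cv2.imwrite("pics/side2z.png",cv2.resize(c[300:370,375:455],None,fx=8,fy=8,interpolation=2))
```

```text
[ 0.6276 -0.0962] sides [61.5 45.2 62.8 44.9] right-axis deg -95.8 up-axis -6.5
```

View pics/side2z.png

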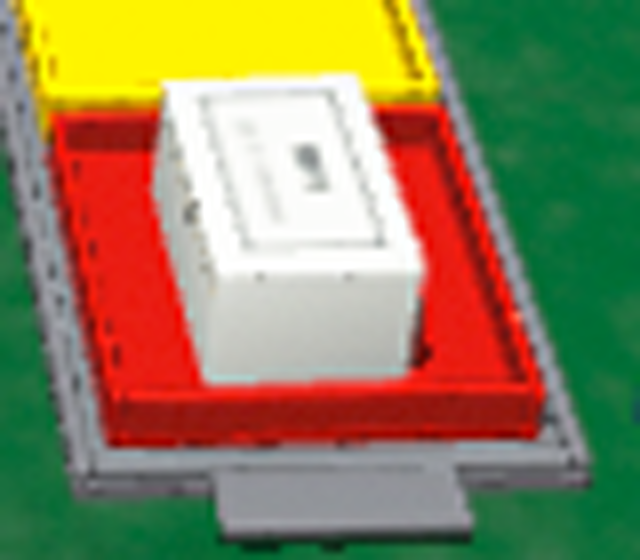

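```bash
python3 -m jog '[[[0,0,0.5,0,1],[0,0,1.3,0,1],[-0.02,0,2.1,0,1],[-0.02,0,2.9,0,0.5],[-0.02,0,3.3,0,0.3],[-0.02,0,3.36,0,0.1],[-0.02,0,3.36,0,0.1],[-0.02,0,3.36,0,0.1]]]'
python3 - <<'E'
from h import *
go(.432,.1121,.017,-11.8)
E
```

```text
t: 8.05
eef_pos: [0.4338, 0.1103, 0.0177]
tcp_rot: [2.434, 1.976, 0.002]
contact_force: [0.2, 0.1, 0.1]
finger_gap: 0.702
t 8.05 eef [0.4338 0.1103 0.0177] tooly -11.85 tilt 0.4 F [0.2 0.1 0.1] gap 61.1 q [-0.95  0.2   0.64  2.2  -0.16  0.79 -0.41]
MOVE [ 0.057 -0.087  0.027] roll -0.05
```

```bash
python3 -m jog '[[[0.06,-0.09,0.02,0,0.1],[0.06,-0.09,0.02,0,0.1],[0.06,-0.09,0.02,0,-0.5],[0.06,-0.09,0.02,0,-0.5],[0.06,-0.09,0.02,0,-0.5],[0.06,-0.09,0.02,0,-0.5],[0.06,-0.09,0.02,0,-0.5],[0.06,-0.09,0.02,0,-0.5],[0.06,-0.09,0.02,0,-0.5],[0.06,-0.09,0.02,0,-0.5],[0.06,-0.09,0.02,0,-0.5]]]' 20
python3 - <<'E'
from h import *
go(.6295,-.0966,.13,-6.7)
E
```

```text
t: 8.97
eef_pos: [0.4321, 0.1124, 0.0174]
tcp_rot: [2.434, 1.976, 0.002]
contact_force: [-1.4, 0.2, 6.2]
finger_gap: 0.395
t 8.97 eef [0.4321 0.1124 0.0174] tooly -11.85 tilt 0.4 F [-1.4  0.2  6.2] gap 34.4 q [-0.95  0.19  0.64  2.2  -0.15  0.79 -0.42]
MOVE [-6.575  9.472 -4.424] roll -5.15
```

```bash
python3 -m jog '[[[0,0,-1,0,-0.5],[0,0,-2.2,0,-0.5],[-0.5,0.8,-3.3,0,-0.5],[-1.3,1.9,-4.4,-1,-0.5],[-2.1,3,-4.42,-2,-0.5],[-2.9,4.2,-4.42,-3,-0.5],[-3.7,5.4,-4.42,-4,-0.5],[-4.5,6.5,-4.42,-5,-0.5],[-5.3,7.6,-4.42,-5.15,-0.5],[-6,8.7,-4.42,-5.15,-0.5],[-6.57,9.47,-4.42,-5.15,-0.5],[-6.57,9.47,-4.42,-5.15,-0.5]]]'
python3 - <<'E'
from h import *
go(.6295,-.0966,.07,-6.7)
E
```

```text
t: 9.97
eef_pos: [0.6311, -0.1016, 0.1294]
tcp_rot: [2.344, 2.076, -0.002]
contact_force: [-0.8, 0.3, -0.8]
finger_gap: 0.391
t 9.97 eef [ 0.6311 -0.1016  0.1294] tooly -6.95 tilt 0.58 F [-0.8  0.3 -0.8] gap 34.0 q [-0.49  0.47  0.77  1.66 -0.34  1.15  0.24]
MOVE [ 0.209 -0.104  2.375] roll -0.25
```

```bash
python3 -m jog '[[[0.2,-0.1,0.4,-0.25,-0.5],[0.2,-0.1,0.9,-0.25,-0.5],[0.2,-0.1,1.5,-0.25,-0.5],[0.2,-0.1,2,-0.25,-0.5],[0.2,-0.1,2.3,-0.25,-0.5],[0.2,-0.1,2.37,-0.25,-0.5],[0.2,-0.1,2.37,-0.25,-0.5],[0.2,-0.1,2.37,-0.25,-0.5]]]'
python3 - <<'E'
from h import *
go(.6295,-.0966,.0565,-6.7)
E
```

```text
t: 10.63
eef_pos: [0.6297, -0.0967, 0.0705]
tcp_rot: [2.339, 2.081, -0.001]
contact_force: [0.2, -0.2, 0.4]
finger_gap: 0.385
t 10.63 eef [ 0.6297 -0.0967  0.0705] tooly -6.68 tilt 0.6 F [ 0.2 -0.2  0.4] gap 33.5 q [-0.48  0.53  0.73  1.71 -0.39  1.05  0.27]
MOVE [ 0.007 -0.014  0.56 ] roll 0.02
```

```bash
python3 -m jog '[[[0,0,0.15,0,-0.5],[0,0,0.3,0,-0.5],[0,0,0.45,0,-0.5],[0,0,0.54,0,-0.5],[0,0,0.56,0,-0.5],[0,0,0.56,0,-0.5],[0,0,0.56,0,-0.5]]]'
python3 - <<'E'
from h import *
go(.6295,-.0966,.0565,-6.7)
E
```

```text
t: 11.22
eef_pos: [0.6298, -0.0968, 0.0566]
tcp_rot: [2.34, 2.081, -0.001]
contact_force: [-0.9, -0.3, -0.0]
finger_gap: 0.388
t 11.22 eef [ 0.6298 -0.0968  0.0566] tooly -6.68 tilt 0.59 F [-0.9 -0.3 -0. ] gap 33.8 q [-0.47  0.54  0.72  1.72 -0.4   1.02  0.27]
MOVE [ 0.006 -0.014  0.002] roll 0.02
```

```bash
python3 -m jog '[[[0,-0.01,0.03,0,-0.5],[0,-0.01,0.03,0,-0.5],[0,-0.01,0.03,0,0.05],[0,-0.01,0.03,0,0.05],[0,-0.01,0.03,0,0.05],[0,-0.01,0.03,0,0.05],[0,-0.01,0.03,0,0.05],[0,0,-0.5,0,0.05],[0,0,-1.2,0,0.1],[0,0,-2,0,0.4],[0,0,-3,0,1],[0,0,-3,0,1]]]'
python3 - <<'E'
from h import *
go(.5256,.337,.12,15)
E
```

```text
t: 12.22
eef_pos: [0.6318, -0.0972, 0.1372]
tcp_rot: [2.337, 2.077, 0.006]
contact_force: [1.8, -0.8, 0.4]
finger_gap: 0.692
t 12.22 eef [ 0.6318 -0.0972  0.1372] tooly -6.72 tilt 0.89 F [ 1.8 -0.8  0.4] gap 60.2 q [-0.51  0.45  0.77  1.66 -0.33  1.15  0.23]
MOVE [16.754 -6.258  0.486] roll -21.72
```

```bash
python3 -m jog '[[[1.2,-0.4,0,-2,1],[2.6,-0.9,0,-4,1],[4.1,-1.5,0,-6,1],[5.6,-2.1,0.1,-8,1],[7.1,-2.7,0.2,-10,1],[8.6,-3.3,0.2,-12,1],[10.1,-3.8,0.3,-14,1],[11.6,-4.4,0.3,-16,1],[13.1,-4.9,0.4,-18,1],[14.6,-5.5,0.4,-20,1],[15.9,-6,0.5,-20.5,1],[16.75,-6.25,0.5,-20.5,1]]]'
python3 - <<'E'
from h import *
from plant import manip
go(.5256,.337,.017,13.5)
for n in("top","side"):
    s=manip.snapshot(n); np.savez(f"{n}3.npz",**s); c=s["color"][:,:,::-1]
    cv2.imwrite(f"pics/{n}3.png",cv2.resize(c[150:220,405:485],None,fx=8,fy=8,interpolation=2) if n=="top" else cv2.resize(c[290:370,365:465],None,fx=7,fy=7,interpolation=2))
s=np.load("top0.npz"); c=s["color"][:,:,::-1]
cv2.imwrite("pics/bat0.png",cv2.resize(c[225:245,240:275],None,fx=16,fy=16,interpolation=0))
E
```

```text
t: 13.22
eef_pos: [0.5235, 0.3416, 0.1198]
tcp_rot: [1.924, 2.466, 0.003]
contact_force: [0.3, 0.5, 0.6]
finger_gap: 1.0
t 13.22 eef [0.5235 0.3416 0.1198] tooly 14.06 tilt 0.81 F [0.3 0.5 0.6] gap 87.0 q [-1.11  0.4   0.57  1.7  -0.23  1.11 -0.23]
MOVE [-0.158 -0.007  4.115] roll 0.56
```

View pics/top3.png

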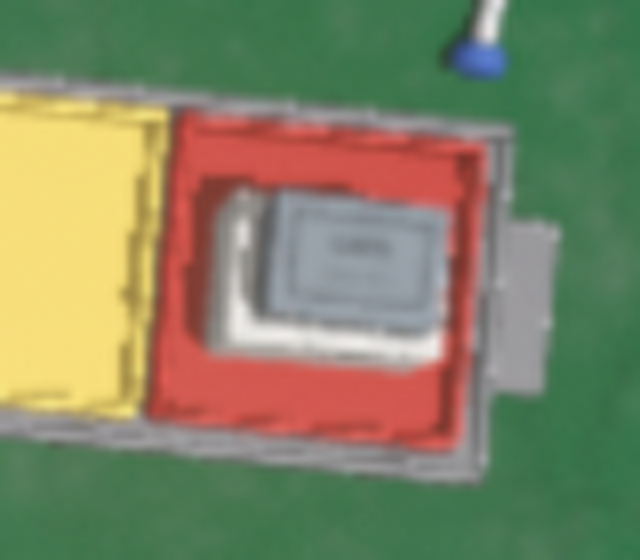

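View pics/side3.png

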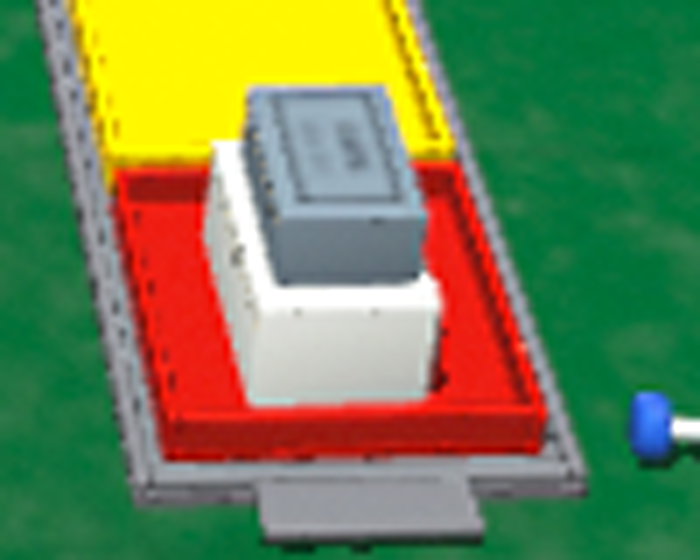

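View pics/bat0.png

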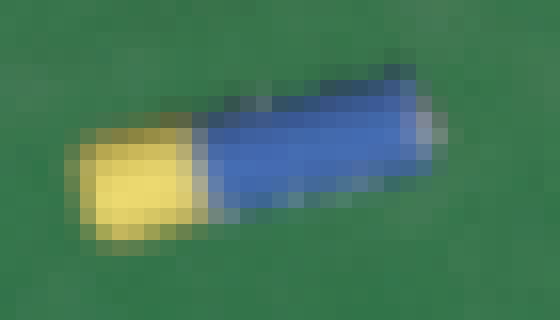

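Run:
```python
from h import *
s=np.load("top3.npz")
quad(s,[(275,190),(450,209),(437,332),(264,316)],(405,150),.061,8.)
s=np.load("side3.npz")
f=lambda x,y,z,k=7.: w(s,(x+.5)/k-.5+365,(y+.5)/k-.5+290,z)
G=[f(283,286,.039),f(422,279,.039)]; W=[f(262,312,.039),f(439,301,.039),f(212,143,.039)]
a=np.radians(-6.7);ux=np.array([np.cos(a),np.sin(a)]);uy=np.array([-ux[1],ux[0]])
D=np.array([.6307,-.0956])
for p in G+W+[f(250,405,.007),f(437,392,.007)]: q=p[:2]-D; print("dish frame mm",(q@ux*1000).round(1),(q@uy*1000).round(1))
print("dish rim outer front",[((f(*c,.018)[:2]-D)@np.c_[ux,uy]*1000).round(1) for c in [(165,420),(545,408),(115,167),(455,158)]])
print("grey top",[((f(*c,.061)[:2]-D)@np.c_[ux,uy]*1000).round(1) for c in [(247,87),(388,87),(427,213),(277,220)]])
```

```text
[ 0.629  -0.0956] sides [48.3 34.3 47.7 35.1] right-axis deg -96.8 up-axis -7.1
dish frame mm -15.9 -23.3
dish frame mm 16.7 -22.1
dish frame mm -22.4 -31.6
dish frame mm 18.9 -29.5
dish frame mm -23.6 27.4
dish frame mm -21.7 -29.0
dish frame mm 23.2 -26.3
dish rim outer front [array([-45.1, -43.9]), array([ 42.8, -43.2]), array([-43.5,  43.5]), array([42.9, 43.8])]
grey top [array([-18. ,  21.8]), array([15.7, 20.6]), array([ 14.7, -24. ]), array([-19.8, -25.2])]
```

```bash
python3 -m jog '[[[-0.16,0,0.6,1.5,1],[-0.16,0,1.3,3,1],[-0.16,0,2,3,1],[-0.16,0,2.7,3,0.6],[-0.16,0,3.4,3,0.3],[-0.16,0,3.9,3,0],[-0.16,0,4.05,3,0],[-0.16,0,4.05,3,0],[-0.16,0,4.05,3,0]]]'
python3 - <<'E'
from h import *
from plant import manip
go(.5256,.337,.0165,11)
s=manip.snapshot("side"); c=s["color"][:,:,::-1]
cv2.imwrite("pics/side4.png",cv2.resize(c[150:270,230:390],None,fx=5,fy=5,interpolation=2))
E
```

```text
t: 14.07
eef_pos: [0.5265, 0.3378, 0.0194]
tcp_rot: [1.986, 2.416, 0.005]
contact_force: [0.2, 0.1, 0.6]
finger_gap: 0.631
t 14.07 eef [0.5265 0.3378 0.0194] tooly 11.16 tilt 0.85 F [0.2 0.1 0.6] gap 54.9 q [-1.07  0.52  0.54  1.77 -0.31  0.93 -0.21]
MOVE [-0.025 -0.042  0.115] roll 0.16
```

View pics/side4.png

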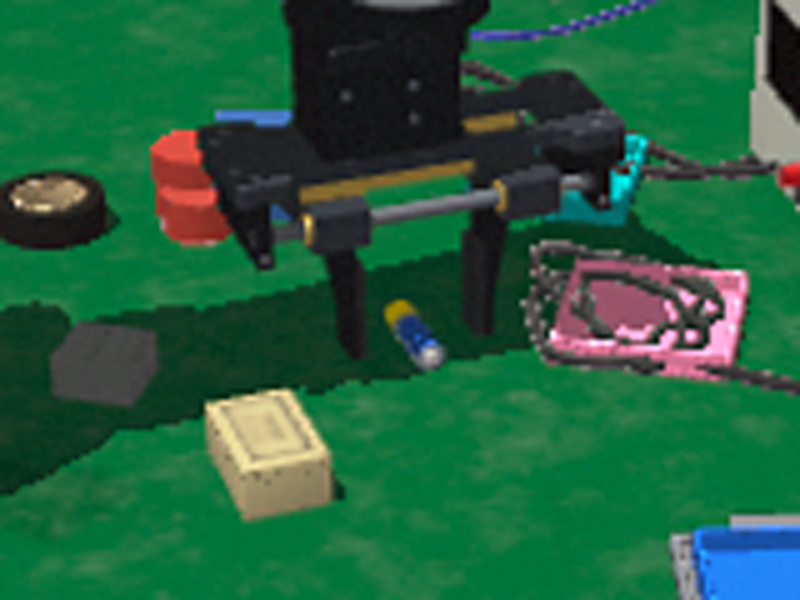

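```bash
python3 -m jog '[[[-0.02,-0.04,0.11,0,0],[-0.02,-0.04,0.11,0,-0.9],[-0.02,-0.04,0.11,0,-0.9],[-0.02,-0.04,0.11,0,-0.9],[-0.02,-0.04,0.11,0,-0.9],[-0.02,-0.04,0.11,0,-0.9],[-0.02,-0.04,0.11,0,-0.9],[-0.02,-0.04,0.11,0,-0.9],[-0.02,-0.04,0.11,0,-0.9],[-0.02,-0.04,0.11,0,-0.9],[-0.02,-0.04,0.11,0,-0.9],[-0.02,-0.04,0.11,0,-0.9]]]' 15
python3 - <<'E'
from h import *
go(.6415,-.0042,.12,-6.7)
E
```

```text
t: 15.12
eef_pos: [0.5258, 0.3374, 0.017]
tcp_rot: [1.986, 2.416, 0.007]
contact_force: [-0.4, -0.5, 1.6]
finger_gap: 0.163
t 15.12 eef [0.5258 0.3374 0.017 ] tooly 11.17 tilt 0.86 F [-0.4 -0.5  1.6] gap 14.2 q [-1.07  0.53  0.54  1.77 -0.31  0.92 -0.21]
MOVE [-14.337   1.943  -3.974] roll 17.87
```

```bash
python3 -m jog '[[[0,0,-1,0,-0.9],[0,0,-2.2,0,-0.9],[-1,0.1,-3.3,1,-0.9],[-2.4,0.3,-4,3,-0.9],[-3.9,0.5,-4,5,-0.9],[-5.4,0.7,-4,7,-0.9],[-6.9,0.9,-4,9,-0.9],[-8.4,1.1,-4,11,-0.9],[-9.9,1.3,-4,13,-0.9],[-11.4,1.5,-4,15,-0.9],[-12.9,1.7,-4,17,-0.9],[-14.3,1.94,-4,17.9,-0.9]]]'
python3 - <<'E'
from h import *
go(.6415,-.0042,.05,-6.7)
E
```

```text
t: 16.12
eef_pos: [0.6414, -0.0056, 0.1207]
tcp_rot: [2.34, 2.075, 0.01]
contact_force: [0.3, 0.8, -0.1]
finger_gap: 0.159
t 16.12 eef [ 0.6414 -0.0056  0.1207] tooly -6.88 tilt 0.86 F [ 0.3  0.8 -0.1] gap 13.8 q [-0.63  0.47  0.74  1.67 -0.34  1.13  0.08]
MOVE [ 0.069 -0.043  2.826] roll -0.18
```

```bash
python3 -m jog '[[[0,0,0.6,0,-0.9],[0.05,-0.04,1.3,0,-0.9],[0.07,-0.04,2,0,-0.9],[0.07,-0.04,2.5,0,-0.9],[0.07,-0.04,2.8,0,-0.9],[0.07,-0.04,2.8,0,-0.9],[0.07,-0.04,2.8,0,-0.9]]]'
python3 - <<'E'
from h import *
from plant import manip
go(.6415,-.0042,.0243,-6.7)
s=manip.snapshot("side"); c=s["color"][:,:,::-1]
cv2.imwrite("pics/side5.png",cv2.resize(c[220:360,340:500],None,fx=4,fy=4,interpolation=2))
E
```

```text
t: 16.7
eef_pos: [0.6416, -0.0042, 0.0508]
tcp_rot: [2.34, 2.075, 0.009]
contact_force: [-0.4, -0.0, 0.4]
finger_gap: 0.16
t 16.7 eef [ 0.6416 -0.0042  0.0508] tooly -6.87 tilt 0.86 F [-0.4 -0.   0.4] gap 13.9 q [-0.59  0.55  0.69  1.72 -0.4   1.01  0.12]
MOVE [ 0.005 -0.019  1.06 ] roll -0.17
```

View pics/side5.png

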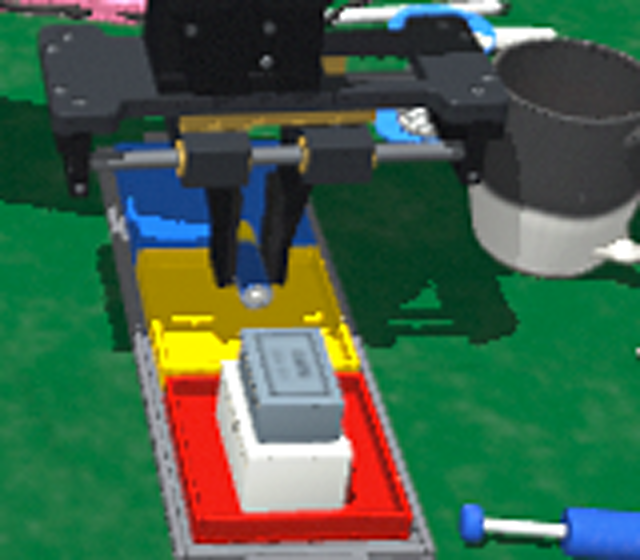

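Run:
```python
from h import *
s=np.load("top0.npz")
P=depthpts(s); r=P[75:135,355:420].reshape(-1,3); r=r[r[:,2]>.03]
print(r.min(0),r.max(0))
print(w(s,384,123,.0),w(s,384,120,.09))
```

```text
[ 0.44401992 -0.01751813  0.03002686] [0.85159414 0.19433596 1.25615002]
[0.77977839 0.03684655 0.        ] [0.76227841 0.04797784 0.09      ]
```

```bash
python3 -m jog '[[[0,-0.02,0.3,0,-0.9],[0,-0.02,0.6,0,-0.9],[0,-0.02,0.9,0,-0.9],[0,-0.02,1.04,0,-0.9],[0,-0.02,1.07,0,-0.9],[0,-0.02,1.07,0,-0.9],[0,-0.02,1.07,0,-0.4],[0,-0.02,1.07,0,-0.4],[0,-0.02,1.07,0,-0.4],[0,-0.02,1.07,0,-0.4],[0,-0.02,1.07,0,-0.4]]]'
python3 - <<'E'
from h import *
go(.6415,-.0042,.1243,-6.7)
E
```

```text
t: 17.67
eef_pos: [0.642, -0.0043, 0.0247]
tcp_rot: [2.34, 2.075, 0.011]
contact_force: [-0.7, 0.4, 0.5]
finger_gap: 0.298
t 17.67 eef [ 0.642  -0.0043  0.0247] tooly -6.87 tilt 0.92 F [-0.7  0.4  0.5] gap 25.9 q [-0.58  0.58  0.67  1.73 -0.42  0.96  0.14]
MOVE [-0.016  0.041 -3.983] roll -0.17
```

```bash
python3 -m jog '[[[0,0,-0.5,0,-0.4],[0,0,-1.2,0,-0.4],[0,0,-2,0,-0.3],[0,0,-3,0,0],[0,0,-4,0,0.5],[0,0,-4.4,0,1],[0,0,-4.4,0,1]]]'
python3 - <<'E'
from h import *
from plant import manip
go(.3754,.3249,.13,67.5)
s=np.load("top0.npz"); 
# refine heatsink: mask by low saturation
c=s["color"]; hsv=cv2.cvtColor(c,cv2.COLOR_RGB2HSV)
m=((hsv[285:316,244:280,1]<70)).astype(np.uint8)
ct=max(cv2.findContours(m,0,2)[0],key=cv2.contourArea); r=cv2.minAreaRect(ct); b=cv2.boxPoints(r)+[244,285]; print(r)
print(w(s,r[0][0]+244,r[0][1]+285,.018))
E
```

```text
t: 18.25
eef_pos: [0.642, -0.0039, 0.1382]
tcp_rot: [2.338, 2.073, 0.018]
contact_force: [1.4, 0.6, -0.4]
finger_gap: 0.568
t 18.25 eef [ 0.642  -0.0039  0.1382] tooly -6.88 tilt 1.17 F [ 1.4  0.6 -0.4] gap 49.4 q [-0.64  0.45  0.75  1.65 -0.33  1.15  0.07]
MOVE [ 11.779 -12.166   0.05 ] roll -74.38
((17.241378784179688, 15.396551132202148), (17.455360412597656, 18.755229949951172), 21.801406860351562)
[0.37482276 0.32538646 0.018     ]
```

```bash
python3 -m jog '[[[0.8,-0.8,0,-6,1],[1.8,-1.9,0,-12,1],[2.8,-2.9,0,-18,1],[3.8,-3.9,0,-24,1],[4.8,-5,0,-30,1],[5.8,-6,0,-36,1],[6.8,-7.1,0,-43,1],[7.9,-8.2,0,-50,1],[9,-9.3,0,-57,1],[10.1,-10.4,0,-64,1],[11.1,-11.5,0,-70,1],[11.78,-12.17,0,-74.4,1]]]'
python3 - <<'E'
from h import *
from plant import manip
go(.3751,.3251,.0195,67.4)
for n in("top","side"):
    s=manip.snapshot(n); np.savez(f"{n}6.npz",**s); c=s["color"][:,:,::-1]
    cv2.imwrite(f"pics/{n}6.png",cv2.resize(c[140:220,325:485],None,fx=5,fy=5,interpolation=2) if n=="top" else cv2.resize(c[150:270,180:340],None,fx=5,fy=5,interpolation=2))
E
```

```text
t: 19.25
eef_pos: [0.3717, 0.3274, 0.1303]
tcp_rot: [0.595, 3.066, -0.003]
contact_force: [0.2, 0.6, 0.4]
finger_gap: 1.003
t 19.25 eef [0.3717 0.3274 0.1303] tooly 68.05 tilt 1.09 F [0.2 0.6 0.4] gap 87.3 q [-1.18  0.1   0.38  1.99 -0.02  1.05  0.39]
MOVE [-0.075 -0.044  4.436] roll 0.65
```

View pics/top6.png

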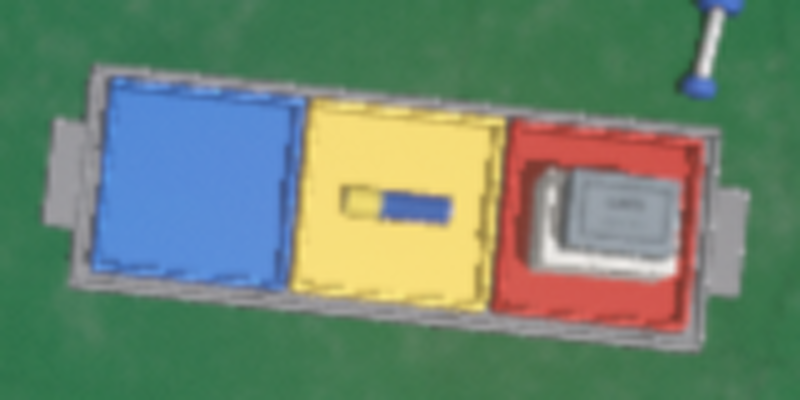

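View pics/side6.png

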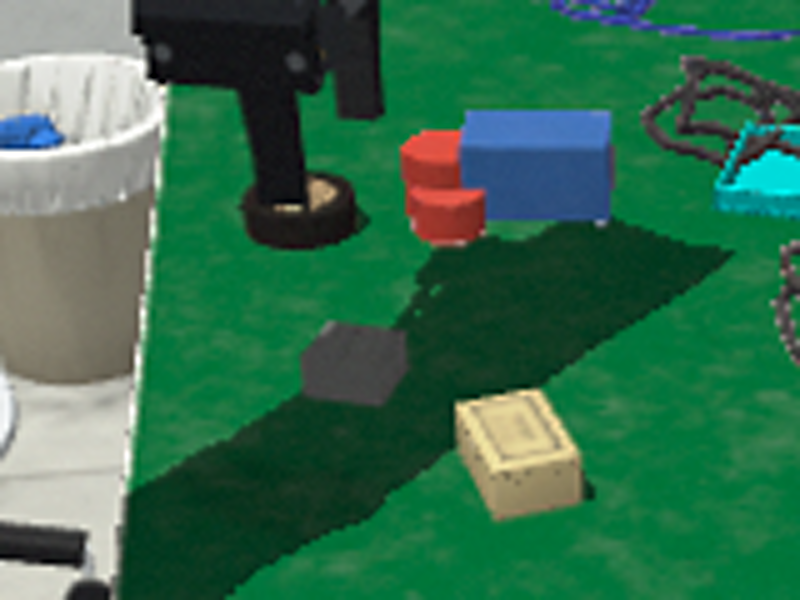

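```bash
python3 -m jog '[[[-0.07,-0.04,0.6,0.6,1],[-0.07,-0.04,1.4,0.6,1],[-0.07,-0.04,2.2,0.6,1],[-0.07,-0.04,3,0.6,1],[-0.07,-0.04,3.7,0.6,0.6],[-0.07,-0.04,4.2,0.6,0.5],[-0.07,-0.04,4.43,0.6,0.4],[-0.07,-0.04,4.43,0.6,0.4],[-0.07,-0.04,4.43,0.6,0.4]]]'
python3 - <<'E'
from h import *
from plant import manip
go(.3751,.3251,.0195,67.4)
s=manip.snapshot("side"); c=s["color"][:,:,::-1]
cv2.imwrite("pics/side7.png",cv2.resize(c[150:270,180:340],None,fx=5,fy=5,interpolation=2))
E
```

```text
t: 20.1
eef_pos: [0.375, 0.3256, 0.0195]
tcp_rot: [0.611, 3.063, -0.004]
contact_force: [0.1, -0.9, 0.6]
finger_gap: 0.736
t 20.1 eef [0.375  0.3256 0.0195] tooly 67.44 tilt 1.07 F [ 0.1 -0.9  0.6] gap 64.0 q [-1.14  0.26  0.37  2.08 -0.1   0.81  0.46]
MOVE [-0.013 -0.018  0.   ] roll 0.04
```

View pics/side7.png

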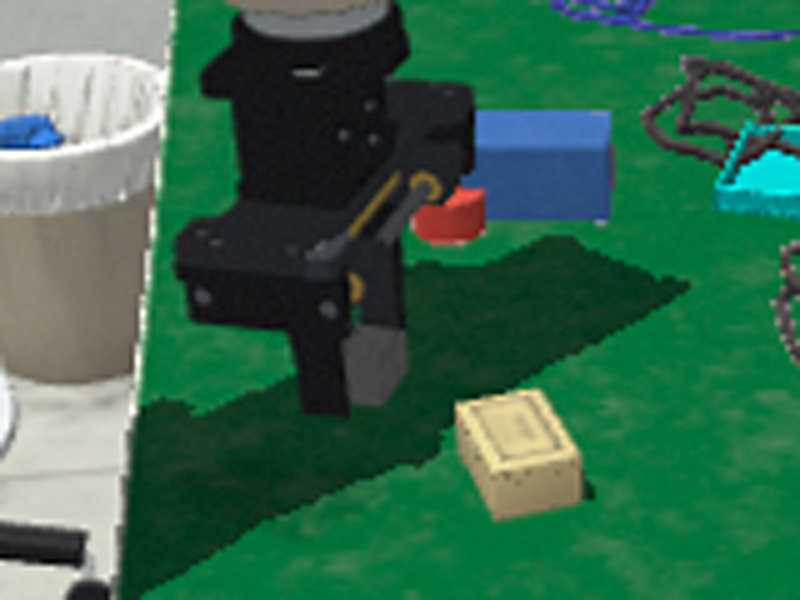

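Fingers straddle the heatsink (near finger at crop 325,380; heatsink 375,365). Closing.

```bash
python3 -m jog '[[[0,0,0,0,-0.4],[0,0,0,0,-0.4],[0,0,0,0,-0.4],[0,0,0,0,-0.4],[0,0,0,0,-0.4],[0,0,0,0,-0.4],[0,0,0,0,-0.4],[0,0,0,0,-0.4],[0,0,0,0,-0.4],[0,0,0,0,-0.4]]]' 18
python3 - <<'E'
from h import *
go(.6523,.0872,.12,83.3)
E
```

```text
t: 20.98
eef_pos: [0.3753, 0.3262, 0.0203]
tcp_rot: [0.61, 3.062, -0.001]
contact_force: [-1.2, -0.7, 5.9]
finger_gap: 0.403
t 20.98 eef [0.3753 0.3262 0.0203] tooly 67.46 tilt 1.09 F [-1.2 -0.7  5.9] gap 35.1 q [-1.14  0.26  0.37  2.08 -0.1   0.81  0.46]
MOVE [-13.973  -4.572  -3.74 ] roll -15.84
```

```bash
python3 -m jog '[[[0,0,-1,0,-0.4],[0,0,-2.2,0,-0.4],[-1,-0.3,-3.3,-1,-0.4],[-2.4,-0.8,-3.7,-3,-0.4],[-3.8,-1.3,-3.74,-5,-0.4],[-5.3,-1.8,-3.74,-7,-0.4],[-6.8,-2.3,-3.74,-9,-0.4],[-8.3,-2.8,-3.74,-11,-0.4],[-9.8,-3.3,-3.74,-13,-0.4],[-11.3,-3.8,-3.74,-15,-0.4],[-12.8,-4.2,-3.74,-15.8,-0.4],[-13.97,-4.57,-3.74,-15.8,-0.4]]]'
python3 - <<'E'
from h import *
go(.6523,.0872,.05,83.3)
E
```

```text
t: 21.98
eef_pos: [0.654, 0.0847, 0.1196]
tcp_rot: [0.184, 3.117, -0.007]
contact_force: [0.1, 0.6, -0.5]
finger_gap: 0.408
t 21.98 eef [0.654  0.0847 0.1196] tooly 83.25 tilt 1.12 F [ 0.1  0.6 -0.5] gap 35.5 q [-0.6   0.46  0.53  1.62 -0.24  1.12  1.44]
MOVE [0.135 0.101 2.781] roll -0.05
```

```bash
python3 -m jog '[[[0.1,0.1,0.5,0,-0.4],[0.13,0.1,1.2,0,-0.4],[0.13,0.1,1.9,0,-0.4],[0.13,0.1,2.5,0,-0.4],[0.13,0.1,2.75,0,-0.4],[0.13,0.1,2.78,0,-0.4],[0.13,0.1,2.78,0,-0.4]]]'
python3 - <<'E'
from h import *
from plant import manip
go(.6523,.0872,.0278,83.3)
s=manip.snapshot("side"); c=s["color"][:,:,::-1]
cv2.imwrite("pics/side8.png",cv2.resize(c[200:320,330:490],None,fx=5,fy=5,interpolation=2))
E
```

```text
t: 22.57
eef_pos: [0.6523, 0.0871, 0.05]
tcp_rot: [0.184, 3.118, -0.008]
contact_force: [-0.1, 0.3, -0.1]
finger_gap: 0.407
t 22.57 eef [0.6523 0.0871 0.05  ] tooly 83.25 tilt 1.1 F [-0.1  0.3 -0.1] gap 35.4 q [-0.58  0.53  0.5   1.67 -0.28  1.    1.46]
MOVE [0.018 0.006 0.888] roll -0.05
```

View pics/side8.png

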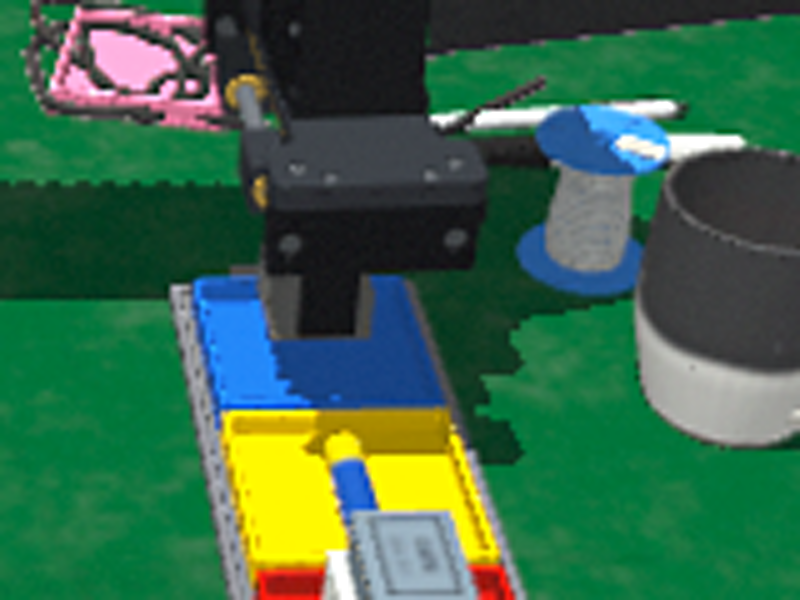

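```bash
python3 -m jog '[[[0.01,0,0.25,0,-0.4],[0.01,0,0.5,0,-0.4],[0.01,0,0.75,0,-0.4],[0.01,0,0.88,0,-0.4],[0.01,0,0.9,0,-0.4],[0.01,0,0.9,0,-0.4],[0.01,0,0.9,0,0],[0.01,0,0.9,0,0],[0.01,0,0.9,0,0],[0.01,0,0.9,0,0]]]'
python3 - <<'E'
from h import *
go(.6523,.0872,.1278,83.3)
E
```

```text
t: 23.45
eef_pos: [0.6531, 0.0871, 0.0284]
tcp_rot: [0.184, 3.116, -0.007]
contact_force: [0.8, 0.0, -0.3]
finger_gap: 0.493
t 23.45 eef [0.6531 0.0871 0.0284] tooly 83.25 tilt 1.17 F [ 0.8  0.  -0.3] gap 42.9 q [-0.58  0.56  0.49  1.68 -0.3   0.96  1.47]
MOVE [-0.048 -0.013 -3.975] roll -0.05
```

Rise, then swing clear towards the left for the check.

```bash
python3 -m jog '[[[0,0,-0.4,0,0],[0,0,-1.2,0,0],[0,0,-2.2,0,0],[0,0,-3.4,0,0],[0,0,-4.6,0,0],[0.5,0.5,-5,0,0.5],[1.3,1.5,-5,0,1],[2.3,2.7,-5,0,1],[3.3,3.9,-5,0,1],[4.3,5.1,-5,0,1],[5,6.2,-5,0,1],[5,6.2,-5,0,1]]]'
python3 - <<'E'
from h import *
from plant import manip
go(.5,.25,.15,83)
for n in("top","side"):
    s=manip.snapshot(n); np.savez(f"{n}9.npz",**s); c=s["color"][:,:,::-1]
    cv2.imwrite(f"pics/{n}9.png",c)
    cv2.imwrite(f"pics/{n}9c.png",cv2.resize(c[140:220,325:485],None,fx=5,fy=5,interpolation=2) if n=="top" else cv2.resize(c[240:380,340:480],None,fx=4,fy=4,interpolation=2))
E
```

```text
t: 24.45
eef_pos: [0.5407, 0.2646, 0.151]
tcp_rot: [0.169, 3.119, -0.001]
contact_force: [-0.9, 1.1, 0.2]
finger_gap: 0.939
t 24.45 eef [0.5407 0.2646 0.151 ] tooly 83.79 tilt 1.05 F [-0.9  1.1  0.2] gap 81.7 q [-0.93  0.3   0.48  1.73 -0.14  1.13  1.05]
MOVE [ 1.556 -0.757  0.011] roll 0.79
```

View pics/top9c.png

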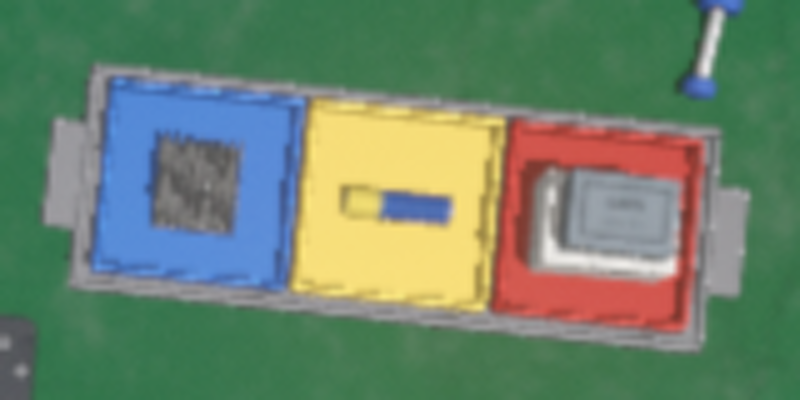

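View pics/side9c.png

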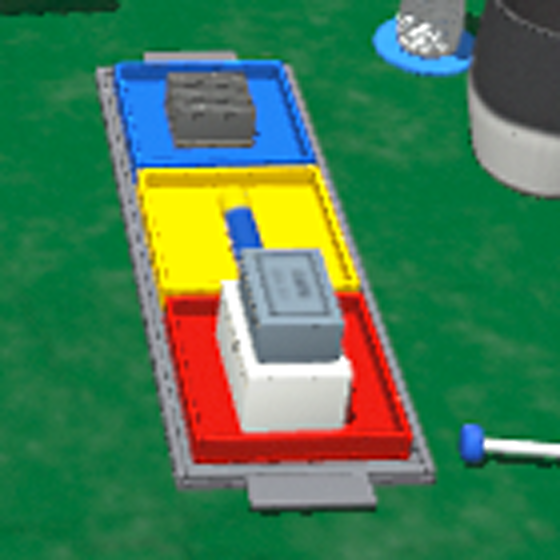

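View pics/top9.png

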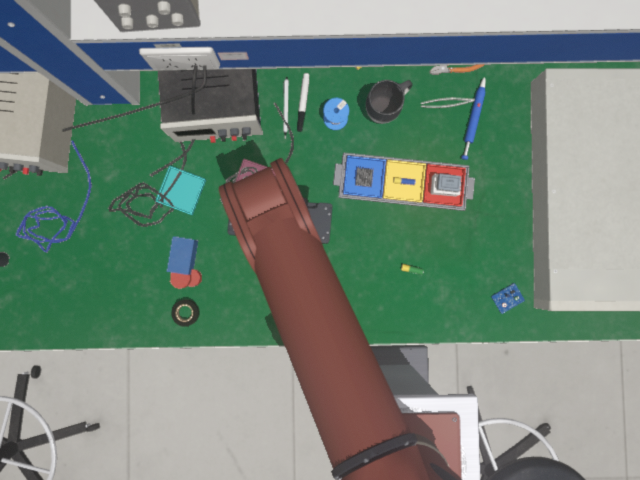

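Run:
```python
from h import *
s=np.load("top9.npz")
quad(s,[(158,135),(243,145),(235,235),(151,226)],(325,140),.029)
quad(s,[(342,184),(452,194),(449,224),(341,214)],(325,140),.016)
quad(s,[(572,169),(681,180),(674,257),(564,247)],(325,140),.061)
s=np.load("side9.npz"); c=s["color"].astype(int); c0=np.load("side0.npz")["color"].astype(int)
print("brown/green diff px",[(np.abs(c-c0).sum(2)>120)[a:b,e:f].sum() for a,b,e,f in[(225,255,268,300),(300,332,283,303)]])
cv2.imwrite("pics/side9f.png",s["color"][:,:,::-1])
```

```text
[0.6501 0.0886] sides [38.7 41.2 38.1 41.6] right-axis deg -97.5 up-axis -5.9
[ 0.642  -0.0033] sides [50.4 13.9 49.5 13.8] right-axis deg -96.3 up-axis -5.2
[ 0.629  -0.0957] sides [48.1 34.3 48.5 34.8] right-axis deg -96.5 up-axis -7.2
brown/green diff px [np.int64(211), np.int64(0)]
```

View pics/side9f.png

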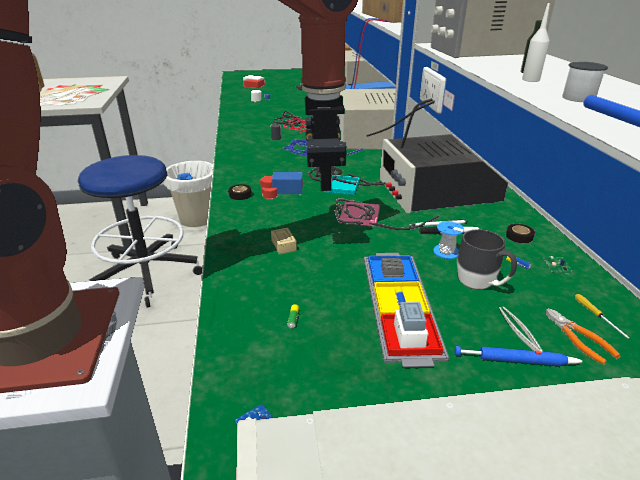

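Run:
```python
from plant import manip
print(manip.close_job(), manip.get_state()["t"])
```

```text
the job is handed in; nothing more can be done
the job is handed in; nothing more can be done
```

The kit is made up in the tray and the job is handed in, at about 24.5 s of the 104 s allowed. I placed the parts in the order you asked.

| Part | Where it is | What the last pictures showed |
|---|---|---|
| White carton | upright in the red dish | about 1.5–2 mm off the dish centre |
| Blue-grey carton | on top of the white one | centred on it to about 1 mm, long sides parallel to within about 1° |
| Blue-and-yellow battery | flat in the yellow dish | within about 1 mm of the middle |
| Heatsink | flat, fins up, in the blue dish | measured about 3 mm off the middle; the tool was within 1 mm when it let go |

- **Heatsink mismatch:** the two figures disagree. I think the camera figure is too high because it sees the heatsink's side faces, so I left the heatsink as it was.
- **Carton left as is:** I did not nudge the white carton to correct its offset.
- **Brown carton and green battery:** both are where they started. The image comparison flagged pixels at the brown carton. In the picture, that is the arm's shadow falling on it.

The arm stood clear of everything when I handed in, and the wrist forces I read between moves stayed below about 7 N.

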